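# Set up the poker and hold the sprung scale out for a lot photograph

## Task

Get this lot ready for its photograph: take the little brass poker from its sloping wooden rest and stand it upright, foot down, in the wooden holder cup, and let go of it. Then take the knob of the spring-return scale, pull the scale strip out until its front edge is level with the pointer of the clip beside it, and finish while still holding it there, as it springs back if released. Leave the other pieces on the table where they are.

Things in the scene. Friction and masses are not known exactly. Their poses are not given: they have to be found in the camera images.
- poker: Straight round brass poker, 210 mm long, 0.13 kg. Origin: centre of its foot (thin end); z runs along it to the handle end. Shaft 12 mm thick to 145 mm from the foot, then a plain cylindrical handle 18 mm thick. Balance point about 125 mm from the foot. It starts in the rest at 45 degrees, foot low and away from the robot, handle up towards the robot, its end about 175 mm above the table.
- rest: Fixed wooden rest; its place changes. Base plate 170 x 70 x 12 mm, plank rising at 45 degrees towards -x with a shallow channel (16 mm gap) and a stop. Origin on the table; x away from the robot at yaw 0. Poker's foot 80 mm along +x, 28 mm up. The plank holds the poker's first 130 mm; the last 80 mm stand clear. Lifting the poker straight up frees it.
- cup: Round dark wooden holder cup, fixed to the table (its place changes; it may swap places with the rest). Origin: centre of its underside on the table, z up. Outer diameter 40 mm, on an 84 mm wide, 9 mm thick foot disc; rim 85 mm above the table; straight bore 30 mm in diameter and 75 mm deep.
- cup_floor (a point): Centre of the cup's inner floor, 10 mm above the table.
- cup_rim (a point): Centre of the cup's mouth, 85 mm above the table.
- scale_base: Fixed stand of the spring-return scale; place and yaw change. Dark steel base plate 340 x 130 x 12 mm (x -180 to +160 mm); grey spring housing 100 mm wide, top 50 mm above the table, from x = +50 to +165 mm. Origin on the table on the centre line; x points from the pull end to the housing (away from the robot at yaw 0): pull along -x.
- scale_slide: Aluminium strip 70 mm wide, 6 mm thick; axes as scale_base. Origin: middle of its front edge (nearest the robot), underside, 24 mm above the table; shut it is at x = -50 mm of scale_base. Upright steel knob, 22 mm diameter, 25 mm behind the front edge (strip x = +25 mm), from 30 to 76 mm above the table, 75 mm before the housing when shut. Spring: about 3 N shut, 9 N at 85 mm pull.
- slide_travel (a joint): How far the strip is pulled out of its shut position, in m: 0 shut, 0.10 the end stop; grows along -x of scale_base.
- clip: Small steel clip with a thin pointer, on the base plate at the strip's +y edge (left, seen from the robot), 12 mm long, top 36 mm above the table. It marks 45 to 85 mm of pull. Origin: middle of the pointer's width, 12 mm above the table, 48 mm to +y of the centre line. Axes as scale_base; the strip's front edge is level with the pointer when both origins have the same x in that frame.
- candlestick: Bystander, to be left alone: brass candlestick, 80 mm wide foot, 140 mm high. Origin: centre of its underside.
- bowl: Bystander, to be left alone: white china bowl, 100 mm wide, 40 mm high. Origin: centre of its underside.
- bell: Bystander, to be left alone: small brass hand bell, 54 mm wide, 68 mm high. Origin: centre of its underside.
- elephant: Bystander, to be left alone: black elephant figure, about 75 mm long, 65 mm high. Origin: centre of its underside.
- mug: Bystander, to be left alone: blue china mug with handle, 72 mm wide, 80 mm high. Origin: centre of its underside.
- case: Bystander, to be left alone: dark case, 120 x 80 x 55 mm high. Origin: centre of its underside.
Things that resemble listed ones, but are neither listed nor needed, are in the scene too. Of the things shaped like the poker, the brass one is meant.

How it is judged:
On the way, in this order (a step that is already met when the one before it is completed fails the run):
1. the poker stands in the cup, let go (horizontal distance between poker and cup_floor below 0.015 m and z of poker in the frame of cup_floor between -0.006 and 0.008 m and angle between poker's own z axis and vertical below 0.3 rad and contact force between poker and the arm below 0.05 N and contact force between poker and the fingers below 0.05 N and linear speed of poker below 0.05 m/s), for 0.3 s.
2. the scale strip is held with its front edge level with the pointer (x of scale_slide in the frame of clip between -0.006 and 0.006 m and contact force between the fingers and scale_slide above 2 N and linear speed of scale_slide below 0.02 m/s and contact force between scale_slide and poker below 0.05 N), for 0.3 s.
At the end, for the whole second after the job is handed in: The let-go poker stands foot down on the cup floor (foot within 15 mm of the axis, 8 mm of the floor), leaning under 0.3 rad, still; the strip's front edge is within 6 mm of level with the pointer, still, and held by the fingers (over 2 N) (all of step 1 and all of step 2); the arm keeps its last pose, push and grip.
It fails at once if a bystander was moved more than 30 mm (distance of any of candlestick, bowl, bell, elephant, mug, case from where it was at the start of the episode above 0.03 m).
It also fails if it takes over 53 s, if anything falls off the work surface, if the arm or the gripper's body presses on something with over 40 N, if the wrist force passes 120 N, or if a joint passes its speed limit or range.

## Robot

A 6-joint arm with a two-finger parallel gripper is mounted at the origin on the work surface. World frame = base frame: x ahead of the robot, y to its left, z up, the work surface at z = 0. Lengths are in m, angles in rad, forces in N, time in s.
With the tool pointing down it reaches from about 0.275 to 0.875 m from the base axis. Payload 12.5 kg.
Tool frame: the origin (TCP) lies at the very end of the fingers, on their centre line; the grasp point (between the pads) lies 19 mm behind it; x points along the fingers, y is the direction in which the jaws open and shut, and the axes are right-handed (so a half turn about x gives the same grasp; the last joint's range is limited). The gripper opens to 85 mm and grips with 20 to 120 N. Pads are 22 mm wide; open, the fingers measure 114 mm over their backs; the gripper's body (76 mm by 85 mm) begins 54 mm behind the grasp point. The pads swing forward as they close: fully open they stand 13 mm farther back than shut.
Start: joints at [1.208, 0.351, 1.652, -0, 1.139, -0.085], TCP at [0.151, 0.529, 0.231] pointing down, gripper open.
Joint ranges: [-2.75, 2.75], [-0.79, 2.1], [0.01, 2.65], [-1.57, 4.71], [0.07, 3.14], [-2.87, 2.87]. Speed limits (rad/s): [2.22, 2.22, 2.79, 3.14, 3.14, 3.14].

## Interface

Orientations are given as a 3x3 rotation matrix whose columns are the frame's x, y, z axes.
In Python, from bench import manip gives the robot as it stands. Calls block until the motion is done:
- manip.move_ptp(position, orientation): joint-space move of the TCP to a pose.
- manip.move_l(position, attitude=None, max_speed=0.15): straight line of the TCP; attitude=None keeps the orientation; max_speed is the mean speed in m/s.
- manip.move_j(angles): joint-space move.
- manip.set_gripper(opening, effort=None): opening from 0.0 (shut) to 1.0 (fully open); effort is the grip in N (None keeps the last); returns when the fingers have stopped.
- manip.dwell(seconds).
- manip.inverse_kinematics(position, orientation): joint angles nearest the present ones, or None.
- manip.grab_frame(name): name is "scene" or "side" or "wrist"; returns (picture, depth): 420x560x3 uint8, red, green, blue; 420x560 float32, m along the optical axis (not along the pixel's ray), 0 where there is no reading.
- manip.get_calibration(name): a dict with "camera_matrix" (3x3 intrinsics, pixels), "R" (3x3) and "t" (3): a world point X has camera coordinates R X + t. Camera axes: x right, y down, z forward; pixel columns grow to the right and rows downward; lengths in m; the calibration is good to about 2 mm. A picture is of the moment at which its call begins: read the wrist's pose just before it. get_calibration takes no time and is no camera call; for the wrist camera it gives the pose at the moment of the call.
A pose or a line that the arm cannot do raises manip.Unreachable and nothing moves.
- manip.sign_off(): hands the job in, once; it reports no verdict.
Trained networks look in the newest picture that a camera, given by its name, has taken for a name from the list of things; names that differ only in an ending like _2 or _b are one class to them, and where a whole thing is asked for, a point or a joint stands for the part that bears it (a point fixed in the world has none). Each returns a list of dicts, best first, with "confidence" (0 to 1); they miss things now and then, are a little off and sometimes report something else, mostly with a low value. They report only what shows in the picture. A call takes as long as a camera call. They do not tell look-alikes from the thing itself.
- manip.look_for(camera, name): "at" ([x, y, z] in m, in world coordinates, good to about 4 mm: the middle of the surface that is visible of it).
Readings, each from a call of its own:
- manip.current_time(): time.
- manip.current_qpos(): joint angles.
- manip.current_joint_vel(): joint speeds.
- manip.current_joint_torque(): joint torques, N m.
- manip.current_ee_pos(): TCP position.
- manip.current_tcp_rot(): TCP orientation.
- manip.current_force(): force on the tool from outside, world axes, zero at the start.
- manip.current_ft_torque(): the same for the moment, N m.
- manip.current_grip_width(): opening from 0.0 (shut) to 1.0 (fully open).
Only numpy, scipy, OpenCV 4.12 (cv2) and the standard library are available. Lean on these libraries where they do the work, as an engineer would, in place of code of your own. Each camera call takes 0.05 s, during which the arm holds its last target. There are 200 camera calls.

## Working session

There is one attempt and no reset: what is moved stays moved. The work goes in short steps, each a Python script; the robot and the scene stay as the last script left them, time stands still between calls to the robot, and variables do not carry over. Pictures are saved under pics/ and viewed, about 8 in all and at most 12, crops included, and the job is handed in when it is done.

```bash
ls; mkdir -p pics; cat > h.py <<'E'
from bench import manip as m
import numpy as np, cv2
def save(img,fn): cv2.imwrite('pics/'+fn,img[:,:,::-1])
def cloud(cam):
    c=m.get_calibration(cam); p,d=m.grab_frame(cam)
    K,R,t=[np.array(c[k],float) for k in("camera_matrix","R","t")]
    v,u=np.mgrid[:d.shape[0],:d.shape[1]]
    P=np.stack([(u-K[0,2])/K[0,0]*d,(v-K[1,2])/K[1,1]*d,d],-1)
    W=(P-t.ravel())@R; W[d==0]=np.nan
    return p,d,W
E
python3 - <<'E'
from h import *
for c in("scene","side"):
    p,d,W=cloud(c); save(p,c+'0.png'); np.savez(c+'0.npz',p=p,W=W)
    cal=m.get_calibration(c); print(c,np.round(-np.array(cal["R"]).T@np.array(cal["t"]).ravel(),3))
    for n in["poker","rest","cup","scale_base","scale_slide","clip","candlestick","bowl","bell","elephant","mug","case"]:
        print(n,[(np.round(x["at"],3).tolist(),round(x["confidence"],2)) for x in m.look_for(c,n)])
print(m.current_time())
E
```

```text
pics
scene [ 0.921 -0.715  1.209]
poker [([0.264, -0.402, 0.01], 0.72), ([0.509, 0.043, 0.13], 0.7)]
rest [([0.545, 0.029, 0.013], 0.86)]
cup [([0.607, 0.267, 0.014], 0.6)]
scale_base [([0.623, -0.348, 0.015], 0.72)]
scale_slide [([0.62, -0.339, 0.03], 0.94)]
clip [([0.622, -0.347, 0.016], 0.67), ([0.49, -0.292, 0.036], 0.4), ([0.606, 0.265, 0.015], 0.21)]
candlestick [([0.79, 0.161, 0.021], 0.98), ([0.395, 0.175, 0.026], 0.63)]
bowl [([0.396, 0.172, 0.027], 0.88)]
bell [([0.403, -0.113, 0.024], 0.46)]
elephant [([0.752, -0.058, 0.046], 0.71)]
mug [([0.428, -0.476, 0.04], 0.78)]
case [([0.571, 0.462, 0.052], 0.85), ([0.747, -0.056, 0.053], 0.64)]
side [-0.009 -0.812  0.649]
poker [([0.252, -0.416, 0.015], 0.85), ([0.48, 0.037, 0.155], 0.63)]
rest [([0.523, 0.031, 0.012], 0.89), ([0.586, 0.271, 0.024], 0.36)]
cup [([0.583, 0.272, 0.027], 0.64)]
scale_base [([0.594, -0.352, 0.016], 0.95), ([0.584, 0.274, 0.031], 0.21)]
scale_slide [([0.609, -0.342, 0.029], 0.82)]
clip [([0.486, -0.298, 0.028], 0.59)]
candlestick [([0.781, 0.16, 0.033], 0.9)]
bowl [([0.412, 0.171, 0.027], 0.87), ([0.593, -0.346, 0.014], 0.53)]
bell [([0.393, -0.118, 0.025], 0.78)]
elephant [([0.731, -0.063, 0.052], 0.68)]
mug [([0.426, -0.481, 0.049], 0.89)]
case [([0.556, 0.448, 0.044], 0.73)]
1.3
```

View pics/scene0.png

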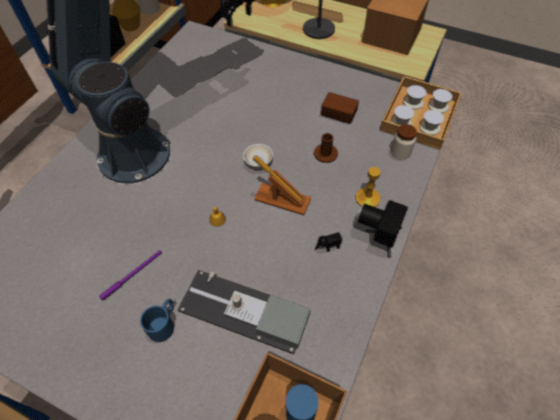

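View pics/side0.png

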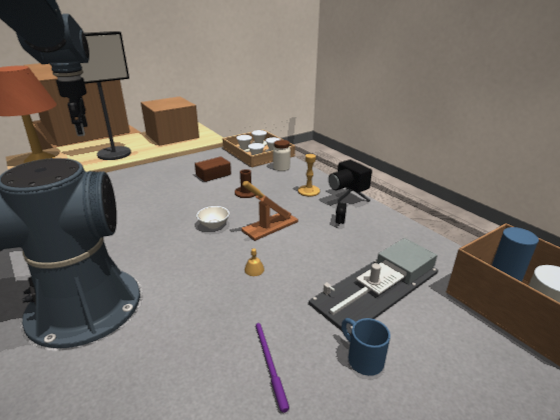

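The brass poker sits in the rest (scene px ~280,180). The purple look-alike lies on the table at (130,275). The cup is at (327,147), the scale at (245,310) with its knob at (236,300), and the clip at (211,276). Next I'll fit the geometry from the depth clouds.

```bash
cat > fit.py <<'E'
import numpy as np, cv2
from scipy.optimize import least_squares
def circ(P,r):
    f=lambda c:np.hypot(P[:,0]-c[0],P[:,1]-c[1])-r
    return least_squares(f,P[:,:2].mean(0),loss='soft_l1',f_scale=.002).x
for c in("scene","side"):
    z=np.load(c+'0.npz'); W=z['W'].reshape(-1,3); C=z['p'].reshape(-1,3).astype(int)
    near=lambda x,y,r,a,b:(np.hypot(W[:,0]-x,W[:,1]-y)<r)&(W[:,2]>a)&(W[:,2]<b)
    print('---',c)
    t=W[near(.55,-.1,.08,-.02,.02)]; print('table z',np.median(t[:,2]),t[:,2].std())
    P=W[near(.6,.267,.06,.078,.1)]; print('cup rim',len(P),P.mean(0),'range',np.ptp(P,axis=0))
    P=W[near(.6,.267,.06,.025,.083)]; print('cup wall',len(P),circ(P,.02))
    P=W[near(.6,.267,.07,.006,.013)]; print('disc',len(P),cv2.minEnclosingCircle(P[:,:2].astype(np.float32)))
    P=W[near(.47,.04,.12,.145,.2)]; 
    i=near(.47,.04,.13,.06,.2); P=W[i]; col=C[i]; print('poker pts',len(P)); 
    j=(P[:,2]>.125); Q=P[j]; m0=Q.mean(0); u,s,v=np.linalg.svd(Q-m0); print('handle',len(Q),m0,v[0],'top',Q[:,2].max(), 'x',Q[:,0].min(),Q[:,0].max())
    i=near(.545,.03,.13,.006,.016); P=W[i]; print('rest base',len(P),cv2.minAreaRect(P[:,:2].astype(np.float32)))
    i=near(.6,-.345,.22,.006,.06); P=W[i]; print('scale base',len(P),cv2.minAreaRect(P[:,:2].astype(np.float32)))
    i=near(.68,-.36,.12,.043,.056); P=W[i]; print('housing',len(P),cv2.minAreaRect(P[:,:2].astype(np.float32)))
    i=near(.58,-.345,.06,.036,.07); j=near(.58,-.345,.06,.035,.08)
    P=W[near(.57,-.335,.05,.036,.072)]; print('knob',len(P),P.mean(0),circ(P,.011))
    P=W[near(.57,-.335,.05,.072,.085)]; print('knobtop',len(P),P.mean(0))
    P=W[near(.488,-.295,.03,.02,.045)]; print('clip',len(P),P.mean(0),P.min(0),P.max(0))
    i=near(.58,-.34,.12,.027,.034); P=W[i]; print('strip',len(P),P.mean(0),cv2.minAreaRect(P[:,:2].astype(np.float32)))
E
python3 fit.py
python3 - <<'E'
import cv2
a=cv2.imread('pics/scene0.png')[255:365,165:325]; b=cv2.imread('pics/side0.png')[225:335,300:460]
cv2.imwrite('pics/c.png',cv2.resize(cv2.vconcat([a,b]),None,fx=2.7,fy=2.7,interpolation=cv2.INTER_CUBIC))
E
```

```text
--- scene
table z -0.00046436053339089046 0.002486219052092926
cup rim 61 [0.59750136 0.28270645 0.08315989] range [0.03926804 0.0420868  0.01304088]
cup wall 192 [0.59823194 0.28485028]
disc 193 ((0.5915423631668091, 0.26468244194984436), 0.0615389421582222)
poker pts 507
handle 146 [0.48804507 0.03991325 0.15376726] [ 0.71319785  0.0624922  -0.69817157] top 0.1807738753325701 x 0.4559725093655857 0.5245100384494734
rest base 660 ((0.5379418730735779, 0.03854498267173767), (0.2021981030702591, 0.22679297626018524), 69.14934539794922)
scale base 6350 ((0.6080167889595032, -0.36719202995300293), (0.42005759477615356, 0.3936711549758911), 38.6685791015625)
housing 1634 ((0.7168788313865662, -0.33908334374427795), (0.15895505249500275, 0.19900953769683838), 53.949222564697266)
knob 45 [ 0.600548   -0.34178622  0.05410319] [ 0.59522658 -0.33568513]
knobtop 52 [ 0.59608014 -0.33699661  0.0752868 ]
clip 42 [ 0.48978482 -0.29360969  0.03284227] [ 0.48145393 -0.31125439  0.02097537] [ 0.49549905 -0.28135087  0.0408991 ]
strip 675 [ 0.61977604 -0.33523732  0.03006768] ((0.5812745690345764, -0
[... 562 characters left out ...]
.171955406665802, 0.07416835427284241), 4.658723831176758)
scale base 6584 ((0.6013721823692322, -0.3818999230861664), (0.2462829053401947, 0.37511101365089417), 85.47764587402344)
housing 1217 ((0.7089911699295044, -0.33710846304893494), (0.1653444916009903, 0.20281025767326355), 52.47446060180664)
knob 116 [ 0.58823327 -0.34192847  0.05407015] [ 0.59519307 -0.33701784]
knobtop 52 [ 0.59253662 -0.33839083  0.07613124]
clip 69 [ 0.48558132 -0.29501219  0.03284711] [ 0.47957103 -0.31148591  0.02101231] [ 0.49401196 -0.28257828  0.03910075]
strip 801 [ 0.62464414 -0.33900858  0.03099559] ((0.5858144760131836, -0.3324921131134033), (0.21121211349964142, 0.09899421036243439), 0.8080282211303711)
```

View pics/c.png

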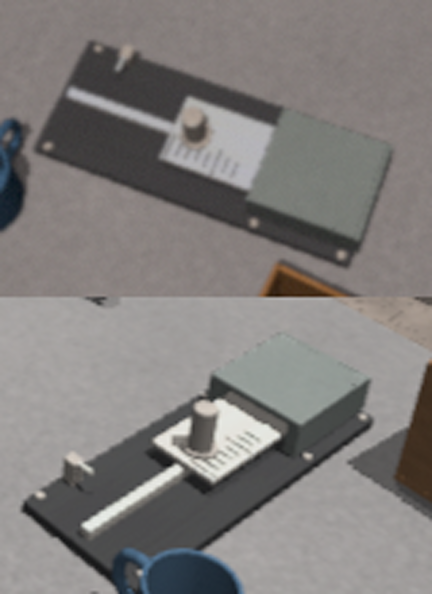

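The crop shows the pointer of the clip aimed at the strip, with the mug well clear of the pull path. I'll fit the handle axis, check IK for a coaxial grasp (fingers along the poker), and go.

```bash
cat >> h.py <<'E'
def rot(ap,jaw):
    x=np.array(ap,float); x/=np.linalg.norm(x); y=np.array(jaw,float); y-=x*(x@y); y/=np.linalg.norm(y)
    return np.stack([x,y,np.cross(x,y)],1)
E
python3 - <<'E'
from h import *
from scipy.optimize import least_squares
Ws=[]
for c in("scene","side"):
    W=np.load(c+'0.npz')['W'].reshape(-1,3); Ws.append(W[(np.hypot(W[:,0]-.48,W[:,1]-.04)<.07)&(W[:,2]>.135)&(W[:,2]<.19)])
def ax(p):
    d=np.array([-np.cos(p[2])*np.cos(p[3]),-np.sin(p[2])*np.cos(p[3]),np.sin(p[3])]); return np.array([p[0],p[1],.028]),d
def f(p,P):
    o,d=ax(p); r=np.linalg.norm(np.cross(P-o,d),axis=1); return np.r_[r-.009,(p[3]-np.pi/4)*.3]
for P in Ws+[np.vstack(Ws)]:
    s=least_squares(f,[.61,.045,.05,.785],args=(P,),loss='soft_l1',f_scale=.002); o,d=ax(s.x); print(len(P),s.x.round(4),'rms',np.std(f(s.x,P)),'end along',np.percentile((P-o)@d,[1,99]))
np.save('poker.npy',s.x)
print('rest yaw exp; foot',o)
q0=m.current_qpos()
for s_ in(1,-1):
  R=rot(-d,[s_*-d[1]*-1,s_*d[0],0])
  for g in(.159,.30):
    print(s_,g,(o+g*d).round(3),m.inverse_kinematics(o+g*d,R))
  print('up',m.inverse_kinematics(o+.159*d+[0,0,.17],R))
  Rv=rot([0,0,-1],[s_*-d[1]*-1,s_*d[0],0])
  for z in(.17,.32): print('cup',m.inverse_kinematics([.5975,.283,z],Rv))
  Rs=rot([0,0,-1],[s_,0,0])
  print('knob',m.inverse_kinematics([.594,-.337,.05],Rs),m.inverse_kinematics([.594,-.337,.05],rot([0,0,-1],[0,s_,0])))
E
```

```text
125 [0.6056 0.0515 0.065  0.7866] rms 0.0022835400864436 end along [0.14467687 0.20886329]
114 [0.6066 0.0518 0.077  0.7855] rms 0.0019319595316411432 end along [0.15113198 0.21199916]
239 [0.6059 0.0521 0.0763 0.7857] rms 0.002165401460185854 end along [0.14597932 0.21122149]
rest yaw exp; foot [0.60585845 0.05206661 0.028     ]
1 0.159 [0.494 0.044 0.14 ] [-0.05642596  0.26142177  2.36816905  2.80138068  0.28413124 -1.22905494]
1 0.3 [0.394 0.036 0.24 ] [-0.1207801  -0.23396186  2.47909015  0.85766592  0.18403602  0.68961455]
up [-0.05642596 -0.12461581  2.1920342   0.31397626  0.3077063   1.28487568]
cup [ 3.71946198e-01  6.12700090e-01  1.39587884e+00 -4.44089210e-16
  1.13301372e+00  2.01903685e+00]
cup [ 3.71946198e-01  4.95958591e-01  1.21715910e+00 -4.44089210e-16
  1.42847496e+00  2.01903685e+00]
knob [-5.84199424e-01  7.92987129e-01  1.39254932e+00 -4.44089210e-16
  9.56056209e-01 -5.84199424e-01] [-5.84199424e-01  7.92987129e-01  1.39254932e+00 -4.44089210e-16
  9.56056209e-01 -2.15499575e+00]
-1 0.159 [0.494 0.044 0.14 ] [-0.05642596  0.26142177  2.36816905  2.80138068  0.28413124  1.91253771]
-1 0.3 [0.394 0.036 0.24 ] [-0.1207801  -0.23396186  2.47909015  0.85766592  0.18403602 -2.45197811]
up [-0.05642596 -0.12461581  2.1920342   0.31397626  0.3077063  -1.85671698]
cup [ 3.71946198e-01  6.12700090e-01  1.39587884e+00 -4.44089210e-16
  1.13301372e+00 -1.12255580e+00]
cup [ 3.71946198e-01  4.95958591e-01  1.21715910e+00 -4.44089210e-16
  1.42847496e+00 -1.12255580e+00]
knob [-5.84199424e-01  7.92987129e-01  1.39254932e+00 -4.44089210e-16
  9.56056209e-01  2.55739323e+00] [-5.84199424e-01  7.92987129e-01  1.39254932e+00 -4.44089210e-16
  9.56056209e-01  9.86596902e-01]
```

```bash
cat > grasp.py <<'E'
from h import *
p=np.load('poker.npy'); d=np.array([-np.cos(p[2])*np.cos(p[3]),-np.sin(p[2])*np.cos(p[3]),np.sin(p[3])]); o=np.array([p[0],p[1],.028])
h=np.array([np.cos(p[2]),np.sin(p[2]),0]); jaw=np.array([-h[1],h[0],0])
a=np.deg2rad(70); ap=np.cos(a)*h-np.sin(a)*np.array([0,0,1])
G=o+.175*d; s=-1                     # jaw sign: last joint near -1.1..-1.6
R=rot(ap,s*jaw); T=G+.019*ap
# upright: tool approach relative to poker axis kept, heading towards the cup
psi=np.arctan2(.283,.5975); h2=np.array([np.cos(psi),np.sin(psi),0]); jaw2=np.array([-h2[1],h2[0],0])
b=a+np.pi/4; ap2=np.cos(b)*h2-np.sin(b)*np.array([0,0,1]); R2=rot(ap2,s*jaw2)
def tcp_up(foot): return np.array(foot)+[0,0,.175]+.019*ap2
cup=np.array([.5975,.283,.010])
E
python3 - <<'E'
from grasp import *
for n,x,r in[('pre',T-.12*ap,R),('g',T,R),('lift',T+[0,0,.17],R),('mid',tcp_up(cup+[0,0,.13]),R2),('in',tcp_up(cup),R2)]:
    print(n,x.round(3),np.round(m.inverse_kinematics(x,r),2))
E
```

```text
pre [0.448 0.04  0.247] [-0.04 -0.01  2.09  0.06  0.71  1.42]
g [0.489 0.043 0.134] [-0.03  0.26  2.12  0.09  0.41  1.39]
lift [0.489 0.043 0.304] [-0.03  0.01  1.93  0.05  0.86  1.44]
mid [0.59  0.28  0.298] [ 0.38  0.75  0.91 -0.03  1.92  1.51]
in [0.59  0.28  0.168] [ 0.38  0.84  1.06 -0.03  1.68  1.51]
```

```bash
python3 - <<'E'
from grasp import *
m.set_gripper(.65,60)
m.move_ptp(T-.12*ap,R); m.move_l(T,max_speed=.12)
m.set_gripper(0,60); print('w',m.current_grip_width(),m.current_ee_pos(),T)
m.move_l(T+[0,0,.05],max_speed=.08); m.move_l(T+[0,0,.17],max_speed=.15)
print('w',m.current_grip_width(),m.current_force())
m.move_ptp(tcp_up(cup+[0,0,.13]),R2)
for c in("scene","side"):
    pc,_,W=cloud(c); np.savez(c+'1.npz',p=pc,W=W); save(pc,c+'1.png')
    W=W.reshape(-1,3); Q=W[(np.hypot(W[:,0]-.5975,W[:,1]-.283)<.05)&(W[:,2]>.1)&(W[:,2]<.26)]
    print(c,len(Q),'zmin',Q[:,2].min())
    for lo in np.arange(.1,.26,.03):
        q=Q[(Q[:,2]>=lo)&(Q[:,2]<lo+.03)]
        if len(q)>4: print(round(lo,2),len(q),np.median(q,0).round(4))
print(m.current_time(),m.current_grip_width())
i=np.hstack([cv2.imread('pics/scene1.png')[60:220,230:430],cv2.imread('pics/side1.png')[60:220,170:370]])
cv2.imwrite('pics/c1.png',cv2.resize(i,None,fx=2,fy=2,interpolation=cv2.INTER_CUBIC))
E
```

```text
w 0.19636175588856583 [0.48904866 0.04320779 0.13440822] [0.48899616 0.04313334 0.13393158]
w 0.1982913630148897 [ 0.15804918 -0.2922742  -1.63815514]
scene 110 zmin 0.1435524248311746
0.13 14 [0.5996 0.2785 0.1483]
0.16 28 [0.5995 0.2781 0.174 ]
0.19 30 [0.5994 0.2791 0.2069]
0.22 27 [0.5991 0.2776 0.2364]
0.25 11 [0.5991 0.2787 0.2534]
side 117 zmin 0.14339105871310853
0.13 16 [0.5943 0.2772 0.1502]
0.16 25 [0.595  0.2768 0.1764]
0.19 34 [0.5941 0.2782 0.2055]
0.22 33 [0.5942 0.2764 0.2357]
0.25 9 [0.5949 0.2776 0.2557]
8.225 0.19632708924698897
```

View pics/c1.png

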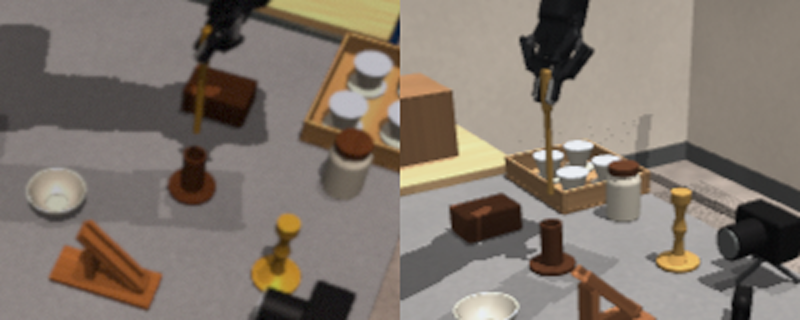

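The poker hangs vertical above the cup (crop px 195,165 scene), with axis ≈(0.597,0.282). I'll insert it, release and check.

```bash
python3 - <<'E'
from grasp import *
x=tcp_up(cup); m.move_l(x+[0,0,.02],max_speed=.1); m.dwell(.2); f0=np.array(m.current_force())
for dz in np.arange(.015,-.006,-.002):
    m.move_l(x+[0,0,dz],max_speed=.05); m.dwell(.05); f=np.array(m.current_force())-f0
    print(round(dz,3),f.round(1))
    if f[2]>3: break
m.set_gripper(.8); m.dwell(.3)
m.move_l(np.array(m.current_ee_pos())-.13*ap2,max_speed=.15)
Rs=rot([0,0,-1],[-1,0,0])
m.move_ptp([.50,-.30,.33],Rs)
for c in("scene","side","wrist"):
    pc,_,W=cloud(c); np.savez(c+'2.npz',p=pc,W=W); save(pc,c+'2.png')
    W=W.reshape(-1,3); Q=W[(np.hypot(W[:,0]-.5975,W[:,1]-.283)<.07)&(W[:,2]>.1)&(W[:,2]<.3)]
    if len(Q)>9:
        print(c,len(Q),'z',Q[:,2].min(),Q[:,2].max())
        m0=Q.mean(0); v=np.linalg.svd(Q-m0)[2][0]; print(m0,v)
    print([(np.round(r["at"],3),r["confidence"]) for r in m.look_for(c,"clip")])
print(m.current_time())
i=cv2.resize(cv2.imread('pics/side2.png')[90:220,200:330],(420,420))
cv2.imwrite('pics/c2.png',np.hstack([cv2.imread('pics/wrist2.png')[:,90:470],i]))
E
```

```text
0.015 [-0.3  0.1  0.1]
0.013 [ 0.8 -0.  -1.3]
0.011 [ 0.4  0.  -0.6]
0.009 [-0.   0.1 -0.6]
0.007 [-0.3 -0.9 -1.2]
0.005 [-0.9 -0.7 -0.3]
0.003 [-1.2 -0.7  0. ]
0.001 [-0.2  0.   1. ]
-0.001 [-0.2 -0.5 13. ]
scene 143 z 0.10025933893264066 0.22241110745698064
[0.59933883 0.27857216 0.17281544] [-0.00129141  0.00549325 -0.99998408]
[(array([ 0.49 , -0.293,  0.038]), 0.58)]
side 154 z 0.10127145837983187 0.22216042120047225
[0.59436674 0.27735659 0.16893123] [ 0.01122908  0.01384521 -0.9998411 ]
[(array([ 0.485, -0.298,  0.03 ]), 0.58)]
[(array([ 0.492, -0.29 ,  0.038]), 0.53)]
16.7667
```

View pics/c2.png

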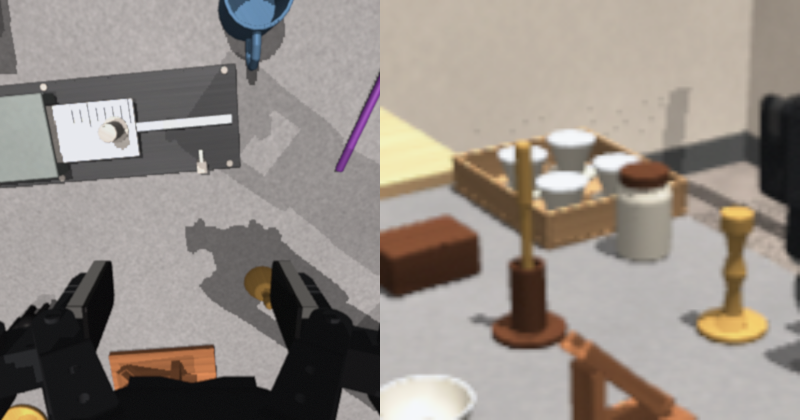

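The wrist view shows the knob at (111,131), the strip's front edge at x≈135, and the pointer at (201,155). The right half shows the poker upright in the cup. I'll make a metric top view of the scale to measure it.

```bash
cat >> h.py <<'E'
def ortho(p,cal,z,x0,x1,y0,y1,s=.0005):
    # picture rectified on the plane z: column=(x-x0)/s, row=(y1-y)/s
    K,R,t=[np.array(cal[k],float) for k in("camera_matrix","R","t")]
    H=K@np.column_stack([R[:,0],R[:,1],R[:,2]*z+t.ravel()])@np.array([[s,0,x0],[0,-s,y1],[0,0,1]])
    return cv2.warpPerspective(p,H,(int((x1-x0)/s),int((y1-y0)/s)),flags=cv2.INTER_CUBIC|cv2.WARP_INVERSE_MAP)
E
python3 - <<'E'
from h import *
import json
cal=m.get_calibration("wrist"); p=np.load('wrist2.npz')['p']
a=ortho(p,cal,.030,.45,.70,-.42,-.26); b=ortho(p,cal,.036,.45,.70,-.42,-.26)
g=a.min(2); mask=((g>150)).astype(np.uint8); n,l,st,ce=cv2.connectedComponentsWithStats(mask)
for i in range(1,n):
    if st[i,4]>100: print(i,st[i],.45+ce[i,0]*.0005,-.26-ce[i,1]*.0005,cv2.minAreaRect(np.argwhere(l==i)[:,::-1].astype(np.float32)))
Wn=np.load('wrist2.npz')['W'].reshape(-1,3)
Q=Wn[(np.hypot(Wn[:,0]-.595,Wn[:,1]+.337)<.025)&(Wn[:,2]>.07)&(Wn[:,2]<.085)]; print('knob top',len(Q),Q.mean(0),np.ptp(Q,axis=0))
Q=Wn[(np.hypot(Wn[:,0]-.488,Wn[:,1]+.295)<.025)&(Wn[:,2]>.022)&(Wn[:,2]<.05)]; print('clip',len(Q),Q.mean(0),Q.min(0),Q.max(0))
i=np.vstack([a[:,:400],b[60:,:400][:120]]); save(cv2.resize(i,None,fx=1.35,fy=1.35),'o2.png'); print(i.shape)
E
```

```text
1 [    0     0   499   101 15292] 0.5443037208998169 -0.2695031715929898 ((248.99996948242188, 49.99999237060547), (497.99993896484375, 99.99998474121094), 0.0)
2 [ 454   30   45  206 7498] 0.6899020405441452 -0.32257195252067217 ((476.0, 132.5), (205.0, 44.0), 90.0)
3 [  1  60  13  13 140] 0.45351785714285714 -0.2930607142857143 ((7.0, 66.0), (12.0, 12.0), 90.0)
4 [    5    69   442   158 31525] 0.6045295796986518 -0.3355000634417129 ((223.5503387451172, 157.93310546875), (141.87045288085938, 438.2381286621094), 84.99935913085938)
5 [453 245  15  15 191] 0.6800052356020942 -0.3859397905759162 ((460.0, 252.0), (14.0, 14.0), 90.0)
6 [   24   264   475    55 16527] 0.6043342409390694 -0.40948523628002664 ((260.9999694824219, 290.9999694824219), (473.99993896484375, 53.99999237060547), -0.0)
7 [ 20 283  15  15 174] 0.463382183908046 -0.4048333333333334 ((27.0, 290.0), (14.0, 14.0), 90.0)
knob top 307 [ 0.59585825 -0.33635251  0.0759652 ] [0.02093599 0.02086169 0.00797061]
clip 154 [ 0.48981028 -0.29337131  0.03555688] [ 0.48337185 -0.31122231  0.02261703] [ 0.49493446 -0.28243883  0.03873982]
(439, 400, 3)
```

View pics/o2.png

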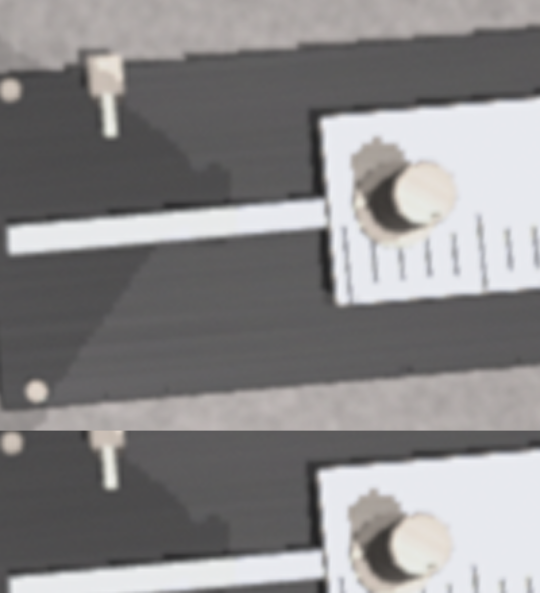

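Yaw is about 5°, the front edge middle is ≈(0.5717,-0.338), the knob ≈(0.596,-0.336) and the pointer ≈(0.4905,-0.302). That makes the pull about 78 mm.

```bash
python3 - <<'E'
from h import *
ex=np.array([np.cos(.089),np.sin(.089),0]); R=rot([0,0,-1],-ex)
k=np.array([.5962,-.3362,.042])
m.set_gripper(.65,60)
m.move_ptp(k+[0,0,.10],R); m.move_l(k,max_speed=.12); m.dwell(.1); print('F',m.current_force())
m.set_gripper(0,60); print('w',m.current_grip_width(),m.current_force(),m.current_ee_pos())
m.move_l(k-.0777*ex,max_speed=.06); m.dwell(.3)
print('w',m.current_grip_width(),np.round(m.current_force(),1),m.current_ee_pos(),k-.0777*ex)
out=[]
for c in("wrist","scene","side"):
    cal=m.get_calibration(c); p,_,W=cloud(c); np.savez(c+'3.npz',p=p,W=W); save(p,c+'3.png')
    out.append(cv2.resize(ortho(p,cal,.031,.45,.62,-.40,-.26),(390,321)))
save(np.vstack([np.hstack(out[:2]),np.hstack([out[2],np.zeros_like(out[0])])])[:600],'o3.png'); print(m.current_time())
E
```

```text
F [ 0.65479675 -0.43268282  0.41114281]
w 0.240911084321941 [-7.39900291  1.45801077  6.89858267] [ 0.59541145 -0.33634067  0.0425738 ]
w 0.23975130126544025 [8.4 2.4 3.1] [ 0.51975143 -0.34315169  0.04259474] [ 0.51880753 -0.34310617  0.042     ]
21.3
```

View pics/o3.png

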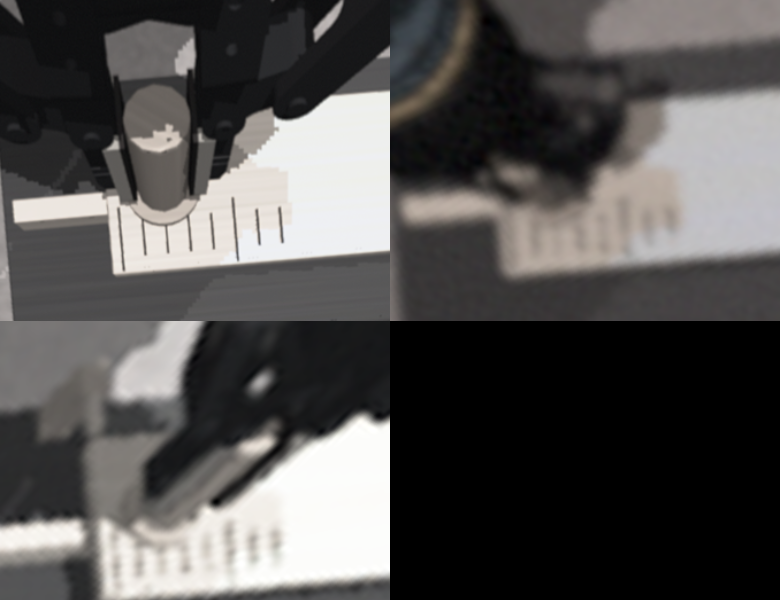

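Measured in the rectified wrist view, the front edge is at ≈0.4932 along the pointer's line, against 0.4905 for the pointer. That is about 2.4 mm short, in agreement with the arm's 75.7 mm of travel. I'll pull a little more and re-measure.

```bash
python3 - <<'E'
from h import *
ex=np.array([np.cos(.089),np.sin(.089),0]); k=np.array([.5962,-.3362,.042])
m.move_l(k-.0801*ex,max_speed=.03); m.dwell(.5)
print('w',m.current_grip_width(),np.round(m.current_force(),1),m.current_ee_pos())
cal=m.get_calibration("wrist"); p,_,_=cloud("wrist")
a=ortho(p,cal,.030,.46,.56,-.40,-.28,.0002)
save(a,'o4.png')
pc,_,W=cloud("side"); save(pc,'side4.png'); W=W.reshape(-1,3); Q=W[(np.hypot(W[:,0]-.5975,W[:,1]-.283)<.07)&(W[:,2]>.1)&(W[:,2]<.3)]
print(Q.mean(0),Q[:,2].max(),np.linalg.svd(Q-Q.mean(0))[2][0],m.current_time())
E
```

```text
w 0.24661214310264576 [8.2 1.9 2.7] [ 0.5174088  -0.34336245  0.04258806]
[0.59437078 0.27737516 0.16928095] 0.22182236064926902 [ 0.01253492  0.01494839 -0.99980969] 22.15
```

View pics/o4.png

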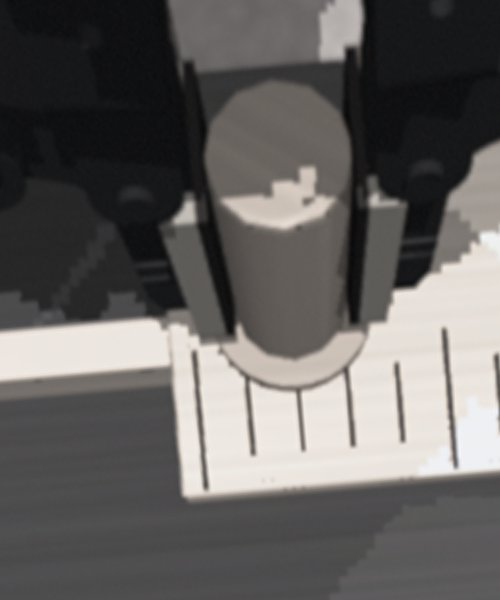

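View pics/side4.png

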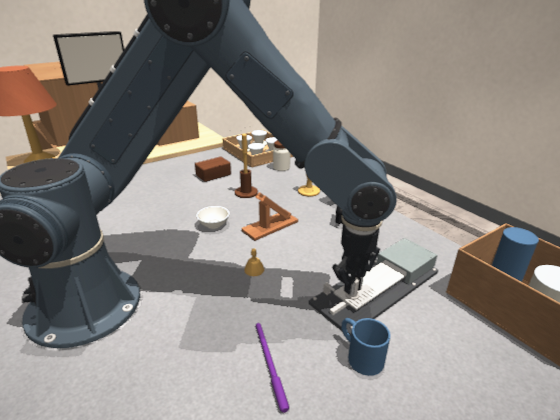

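The strip's corner at (185,498) puts the front edge at 0.4901 on the pointer's line, against 0.4905 for the pointer. The poker is standing and the bystanders are in place, so I'm handing in.

```bash
python3 -c "
from h import *
m.dwell(.3); m.sign_off(); print(m.current_time())"
```

```text
the job is handed in; nothing more can be done
the job is handed in; nothing more can be done
```

The brass poker is standing foot down in the cup, let go, and the arm is still holding the scale strip level with the pointer. I handed the job in at about 22.5 s of the 53 s allowed; no verdict is reported.

- **Poker:** In the last side-camera check it stood about 1° off vertical with its top near 222 mm, where 220 mm is expected with the foot on the cup floor. Its foot met the floor with about 13 N as I lowered it.
- **Scale strip:** My first pull came out about 2.4 mm short, so I pulled a little further. In the last wrist view the front edge was at 0.4901 m, against 0.4905 m for the pointer. That is about 0.4 mm off, with 6 mm allowed. The clip was hidden by the gripper by then, so the pointer figure comes from the picture taken before the pull.
- **Grip:** The grip is set to 60 N. The tool reads about 8 N of spring pull; I had no direct reading of finger contact force.
- **Bystanders:** Those visible in the last side picture looked unmoved. I did not measure their positions again.

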